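Tension the bow saw blade and lock the tensioner

TASK

The bow saw in the cradle has a new blade that is still slack: wind its tension wheel clockwise by the crank handle until it turns firm, about 15 N at the handle (between 12 and 18 N, and never strain it beyond 20 N). Then press the red lock lever fully down so that the setting holds, and let go. Leave the pot and the mister where they stand.

Things in the scene. Friction and masses are not known exactly. Their poses are not given: they have to be found in the camera images.
- saw: Orange tubular bow saw, 680 mm long, lying flat, strapped in a wooden cradle fixed to the counter (place and yaw vary). Origin: on the counter under the centre of the tension wheel's outer face. z up; +y from the wheel along the steel blade; the bow arches out 190 mm to +x. Blade, bow and axle lie 110 mm above the counter. Nothing of it stands at y < 0 but the crank handle.
- wheel_centre (a point): Centre of the outer face of the tension wheel, on its axle, 110 mm above the counter. The wheel is a black three-spoke handwheel, 88 mm across, 12 mm thick, upright, facing the saw's -y; its axle is level along the saw's y. Axes as saw.
- handle_grip (a point): Middle of the orange crank handle: round, 23 mm thick, 70 mm long, level, parallel to the axle, sticking out from 14 to 84 mm off the wheel's outer face to the saw's -y; this point is 56 mm off that face, 34 mm from the axle line. The handle spins freely on its pin: hold it, without turning the wrist, while it goes round the axle. Its y axis is the saw's y; the others turn with it.
- lock_lever (a joint): Angle of the red cam lock lever, rad: 0 = raised 40 degrees above level, 0.70 = fully down, level, on its stop. Starts at 0 to 0.15. Takes about 3 to 5 N at its pad until the stop; stays where it is left. The lever is 88 mm long, pointing to the saw's -x; its pivot is at saw x = 0, y = +45 mm, 134 mm above the counter, axis along the saw's y.
- lever_pad (a point): On the upper face of the red lever's flat pad (50 x 22 mm, 9 mm thick), 68 mm out from the lever's pivot. Push it down from above with closed fingers, following its arc about the pivot (pushed dead straight it can bind while it is steep). Fully down, its upper face is 139 mm above the counter.
- pot: Bystander: green glazed pot, 124 mm across the rim, 105 mm high. Origin at the centre of its foot.
- mister: Bystander: stainless steel mister with a black twist cap, 66 mm across, 178 mm high. Origin at the centre of its foot.
- blade_tension (a joint): Wheel turn, rad, spent on stretching the blade; 0 at first. To tighten, turn clockwise seen from outside (looking along the saw's +y: handle goes top, saw +x, bottom, -x). First 1 to 6 rad of slack at 2 N along the handle's circle, then 1.5 rad at 5 to 9.5 N, then this joint moves: 10 N at 0, 15 N at 0.8, 20 N at 1.6. Stays where left, but the handle springs back some 0.15 rad when let go.

How it is judged (in metres and radians):
On the way, in this order (a step that is already met when the one before it is completed fails the run):
1. the tension wheel is wound to its firm setting (value of joint blade_tension between 0.32 and 1.28 rad), for 0.3 s.
2. then the lock lever is pressed fully down (value of joint lock_lever above 0.62 rad), for 0.2 s.
At the end, for the whole second after the job is handed in: The blade is at its firm tension and still: joint blade_tension 0.32 to 1.28 rad, where turning the wheel takes 12 to 18 N at the handle; the lock lever is down within 0.08 rad of its stop; pot and mister are within 30 mm of where they stood (all of step 1 and velocity of joint blade_tension between -0.05 and 0.05 rad/s and value of joint lock_lever above 0.62 rad and distance of each of pot, mister from where it was at the start of the episode below 0.03 m); the robot touches nothing.
It fails at once if the blade is over-tensioned (blade_tension beyond 1.6 rad, more than 20 N at the handle) (value of joint blade_tension above 1.6 rad).
It fails at once if a bystander is pushed more than 30 mm (distance of any of pot, mister from where it was at the start of the episode above 0.03 m).
It also fails if it takes over 61 s, if anything falls off the work surface, if the arm or the gripper's body presses on something with over 40 N, if the wrist force passes 120 N, or if a joint passes its speed limit or range.

ROBOT

A 6-joint arm with a two-finger parallel gripper is mounted at the origin on the work surface. World frame = base frame: x ahead of the robot, y to its left, z up, the work surface at z = 0. Lengths are in mm, angles in rad, forces in N, time in s.
With the tool pointing down it reaches from about 425 to 925 mm from the base axis. Payload 12.5 kg.
Tool frame: the origin (TCP) lies midway between the tips of the shut fingers; the grasp point (between the pads) lies 19 mm behind it; z points along the fingers, y is the line along which they close (so a half turn about z gives the same grasp; the last joint's range is limited). The gripper opens to 85 mm and grips with 20 to 120 N. Pads are 22 mm wide; open, the fingers measure 114 mm over their backs; the gripper's body (76 mm by 85 mm) begins 54 mm behind the grasp point. The pads swing forward as they close: fully open they stand 13 mm farther back than shut.
Start: joints at [1.209, 0.491, 1.559, -0, 1.092, -0.106], TCP at [158.119, 604.685, 231.327] pointing down, gripper open.
Joint ranges: [-3.1, 3.1], [-0.84, 2.19], [0.05, 2.79], [-1.13, 4.28], [0.06, 2.93], [-2.69, 2.69]. Speed limits (rad/s): [2.22, 2.22, 2.79, 3.14, 3.14, 3.14].

INTERFACE

Orientations are given as a 3x3 rotation matrix whose columns are the frame's x, y, z axes.
In Python, from plant import r gives the robot as it stands.
- The arm moves only by the tool carry_out, never from a script. Its argument "moves" is a list of rows, each a list of 3 entries, a list of its own where there are three numbers: the closure, from -1 (fully open) to 1 (shut), so that 0 is half open, then the shift along the tool's x, y, z in m, then the turn about the tool's z in rad. A call has 1 to 5 rows; each row shifts and turns the commanded pose from where the row before left it, along the tool's axes as they then stand; what a row does not reach is not made up. A row lasts 1/12 s, in which the tool goes at most 41.7 mm and 7.16 degrees, less where a joint would pass 70% of its speed; a pose out of reach is approached as far as the arm can. A call is refused whole if a number of a shift passes 0.0417 or a number of a turn 0.125, either way. A call with a gripper value outside its range is refused whole. The fingers move at their own pace and stop on an object; "grip_force" is the grip in N (left out, the last holds). Time passes only in rows, so rows that do not move let the fingers close. It gives the time, the measured TCP pose, the force, the opening and the grip force at its end, in the units of the state.
- r.observe(): the state, without advancing time (a new reading comes with each control period).
- r.camera(name): name is "scene" or "top"; returns the picture (384x512x3 uint8, red, green, blue); there is no depth.
- r.camera_model(name): a dict with "fx", "fy", "cx", "cy" (pixels), "dist" ([k1, k2, p1, p2, k3] as OpenCV has them; the pictures are not rectified), "R" (3x3) and "t" (3): a world point X has camera coordinates R X + t. Camera axes: x right, y down, z forward; pixel columns grow to the right and rows downward; lengths in mm; the calibration is good to about 2 mm. A picture is of the moment at which its call begins. camera_model takes no time and is no camera call.
- r.sign_off(): hands the job in; it is judged then, once.
Trained networks look in the newest picture that a camera, given by its name, has taken for a name from the list of things; names that differ only in an ending like _2 or _b are one class to them, and where a whole thing is asked for, a point or a joint stands for the part that bears it (a point fixed in the world has none). Each returns a list of dicts, best first, with "conf" (0 to 1); they miss things now and then, are a little off and sometimes report something else, mostly with a low value. They report only what shows in the picture. A call takes as long as a camera call.
- r.masks_of(camera, target): "region" (384x512 bool, what is visible of it).
- r.spot_point(camera, target): "position" ([x, y, z] in mm, in world coordinates, good to about 4 mm: a listed point, or the origin of a listed thing).
The state is a dict: "time": time; "qpos": joint angles; "qvel": joint speeds; "tau": joint torques, N m; "eef_pos": TCP position; "orientation": TCP orientation; "contact_force": force on the tool from outside, world axes, zero at the start; "moment": the same for the moment, N m; "width": finger opening in mm; "gripper_force": force on a finger pad.
Only numpy, scipy, OpenCV 4.12 (cv2) and the standard library are available. Lean on these libraries where they do the work, as an engineer would, in place of code of your own. Each camera call takes 0.05 s, during which the arm holds its last target. There are 200 camera calls.

## Working session

There is one attempt and no reset: what is moved stays moved. The work goes in short steps, Python scripts to look and compute and a tool call to move; the robot and the scene stay as the last step left them, time stands still between calls to the robot, and variables do not carry over. Pictures are saved under pics/ and viewed, at most 10 in all, crops included, and the job is handed in when it is done.

Besides the shell and the picture viewer there is one more tool, called after ">>>" in YAML: its name, and indented under it one key for each argument. carry_out: Moves the arm, as the interface text tells. Its arguments: {"type":"object","properties":{"moves":{"type":"array","items":{"type":"array"}},"grip_force":{"type":"number"}},"required":["moves"]}

```bash
ls; mkdir -p pics
python3 - <<'E'
from plant import r
import cv2,numpy as np
ims=[]
for c in("scene","top"):
    im=r.camera(c); ims.append(im)
    for t in("saw","wheel_centre","handle_grip","lever_pad","pot","mister"):
        print(c,t,[(np.round(d["position"]),round(d["conf"],2)) for d in r.spot_point(c,t)[:2]])
cv2.imwrite("pics/a.png",cv2.cvtColor(np.vstack(ims),cv2.COLOR_RGB2BGR)[:, :] if 0 else cv2.resize(cv2.cvtColor(np.hstack(ims),cv2.COLOR_RGB2BGR),(800,300)))
cv2.imwrite("pics/scene.png",cv2.cvtColor(ims[0],cv2.COLOR_RGB2BGR)); cv2.imwrite("pics/top.png",cv2.cvtColor(ims[1],cv2.COLOR_RGB2BGR))
o=r.observe();print(o)
E
```

```text
pics
scene saw [(array([549., -62.,   3.]), 0.57)]
scene wheel_centre [(array([551., -55., 110.]), 0.97)]
scene handle_grip [(array([ 530., -111.,   78.]), 0.72)]
scene lever_pad [(array([507.,  -2., 174.]), 0.7)]
scene pot [(array([ 456., -415.,   -0.]), 0.7)]
scene mister [(array([ 607., -301.,    1.]), 0.95)]
top saw [(array([550., -56.,   2.]), 0.57)]
top wheel_centre [(array([546., -53., 108.]), 0.68)]
top handle_grip [(array([ 527., -111.,   72.]), 0.82)]
top lever_pad [(array([504.,  -7., 180.]), 0.91)]
top pot [(array([ 454., -414.,   -6.]), 0.67)]
top mister [(array([ 603., -296.,   -4.]), 0.56)]
{'time': 0.7, 'qpos': array([ 1.20943771e+00,  4.90900422e-01,  1.55890699e+00,  7.57887920e-06,
        1.09168654e+00, -1.05636746e-01]), 'qvel': array([ 0.00052346, -0.00094335, -0.00059742,  0.00039832,  0.00010846,
       -0.00175075]), 'tau': array([-4.64390941e-04, -6.18139315e+01, -2.61817521e+01, -8.56691418e-05,
        2.39228439e-04,  1.77514084e-05]), 'eef_pos': array([158.09422274, 604.69116254, 231.32426937]), 'orientation': array([[-9.67480072e-01,  2.52947245e-01,  2.86033205e-05],
       [ 2.52947247e-01,  9.67480068e-01,  9.47023494e-05],
       [-3.71844409e-06,  9.88577671e-05, -9.99999995e-01]]), 'contact_force': array([ 0.03666181, -0.17553368, -0.17313353]), 'moment': array([ 0.00693482, -0.06896957, -0.02741576]), 'gripper_force': 0.0, 'width': 85.14844456465869}
```

View pics/scene.png

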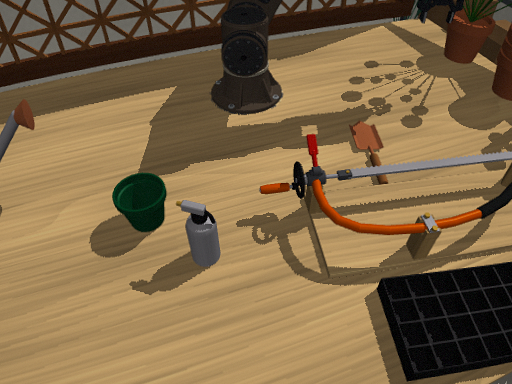

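View pics/top.png

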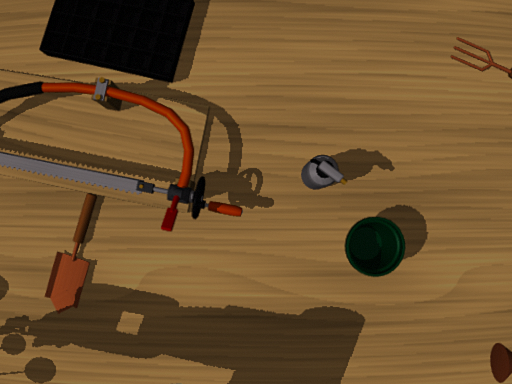

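Run:
```python
from plant import r
import numpy as np
for c in("scene","top"):
    m=r.camera_model(c); R=np.array(m["R"]);t=np.array(m["t"])
    print(c,{k:np.round(m[k],3) for k in("fx","fy","cx","cy","dist")},-R.T@t)
    ms=r.masks_of(c,"saw")
    for d in ms[:2]:
        v,u=np.nonzero(d["region"]); print(d["conf"],len(u),u.min(),u.max(),v.min(),v.max())
        # backproject to z=110 -> 
        import cv2
        K=np.array([[m["fx"],0,m["cx"]],[0,m["fy"],m["cy"]],[0,0,1.]])
        p=cv2.undistortPoints(np.c_[u,v].astype(float)[:,None],K,np.array(m["dist"]))[:,0]
        w=np.c_[p,np.ones(len(p))]@R; C=-R.T@t
        X=C+w*((110-C[2])/w[:,2])[:,None]
        i=[X[:,0].argmin(),X[:,0].argmax(),X[:,1].argmin(),X[:,1].argmax()]
        print(np.round(X[i]))
```

```text
scene {'fx': np.float64(386.364), 'fy': np.float64(386.364), 'cx': np.float64(258.359), 'cy': np.float64(187.459), 'dist': array([-0.101,  0.   ,  0.   ,  0.   ,  0.   ])} [1115.17427778 -353.39421046  760.26019798]
0.75 19518 261 511 134 277
[[ 407.   49.  110.]
 [ 889.  289.  110.]
 [ 555. -147.  110.]
 [ 649.  526.  110.]]
top {'fx': np.float64(475.46), 'fy': np.float64(475.46), 'cx': np.float64(253.585), 'cy': np.float64(190.369), 'dist': array([-0.173,  0.   ,  0.   ,  0.   ,  0.   ])} [ 524.570867   -165.63783696 1067.26533411]
0.76 22713 0 242 71 231
[[ 482.    8.  110.]
 [ 824.  393.  110.]
 [ 524. -141.  110.]
 [ 824.  393.  110.]]
```

The scene picture shows the saw at the right: handle about (275,188), wheel (299,180), red lever (313,152), pot (142,200), mister (203,235). In the top view the handle is at (225,209), the wheel at (199,197), the lever at (170,213), and the blade runs from (145,186) to (0,160). The handle hangs near the bottom of its circle. Next I'll measure the yaw and check the points.

```bash
cat > h.py <<'E'
import numpy as np,cv2
from plant import r
def bp(c,uv,z):
    m=r.camera_model(c);R=np.array(m["R"]);t=np.array(m["t"]);C=-R.T@t
    K=np.array([[m["fx"],0,m["cx"]],[0,m["fy"],m["cy"]],[0,0,1.]])
    p=cv2.undistortPoints(np.array(uv,float).reshape(-1,1,2),K,np.array(m["dist"]))[:,0]
    w=np.c_[p,np.ones(len(p))]@R
    return C+w*((z-C[2])/w[:,2])[:,None]
E
python3 - <<'E'
from h import *
im=cv2.imread("pics/top.png");hsv=cv2.cvtColor(im,cv2.COLOR_BGR2HSV)
# blade: greyish pixels
pts=[]
for u in range(2,130,4):
    v=np.arange(140,205); s=hsv[140:205,u]; k=v[(s[:,1]<60)&(s[:,2]>90)]
    if len(k)>4: pts.append((u,np.median(k)))
X=bp("top",pts,110); 
f=np.polyfit(X[:,1],X[:,0],1); print("blade slope",f, len(pts), "x at y=-54",np.polyval(f,-54),"resid",np.std(X[:,0]-np.polyval(f,X[:,1])))
# handle orange
sub=np.zeros(im.shape[:2],bool); sub[195:225,205:246]=1
o=sub&(hsv[...,1]>170)&((hsv[...,0]<15))&(hsv[...,2]>90)
v,u=np.nonzero(o);X=bp("top",np.c_[u,v],76+6); mu=X.mean(0);w,V=np.linalg.eigh(np.cov(X[:,:2].T)); print("handle",len(u),mu,V[:,1],X[:,1].min(),X[:,1].max())
sc=cv2.imread("pics/scene.png")
cv2.imwrite("pics/crop.png",np.hstack([cv2.resize(im[150:250,140:260],(400,333),interpolation=2),cv2.resize(sc[120:220,240:360],(400,333),interpolation=2)]))
E
```

```text
blade slope [1.91648397e-01 5.57696109e+02] 32 x at y=-54 547.3470956944473 resid 0.9209316328085664
handle 190 [ 524.87379681 -113.58915364   82.        ] [0.19694217 0.98041511] -136.5642478920762 -88.76977447543727
```

View pics/crop.png

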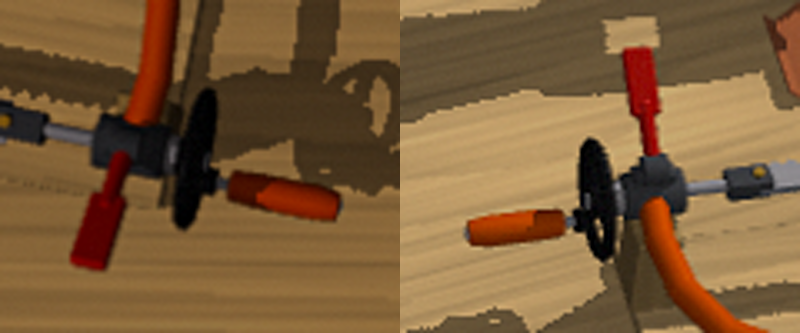

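>>> carry_out:
  moves:
    - [-1,[-0.04,0,-0.01],0.064]
    - [-1,[-0.04,0,-0.01],0.064]
    - [-1,[-0.04,0,0],0.064]
    - [-1,[-0.04,0,0],0.064]
    - [-1,[-0.04,0,0],0.064]

```text
time: 1.22
eef_pos: [344.5, 529.4, 251.5]
orientation: [[-0.837, 0.547, 0.0], [0.547, 0.837, 0.001], [-0.0, 0.001, -1.0]]
contact_force: [-0.6, 1.6, -0.4]
width: 85.3
gripper_force: 0.0
```

The crop confirms it: the handle is at the bottom of its circle, slightly to saw -x, and the lever is raised. The saw yaw is about -0.19 rad, and the handle offset of -11 mm with z about 78 agrees with the 34 mm radius. I'll continue the arc.

>>> carry_out:
  moves:
    - [-1,[-0.04,-0.005,0],0.066]
    - [-1,[-0.04,-0.005,0],0.066]
    - [-1,[-0.04,-0.005,0],0.066]
    - [-1,[-0.04,-0.005,0],0.066]
    - [-1,[-0.04,-0.005,0],0.066]

```text
time: 1.63
eef_pos: [479.2, 380.2, 251.3]
orientation: [[-0.614, 0.789, 0.0], [0.789, 0.614, 0.0], [0.0, 0.0, -1.0]]
contact_force: [0.9, -0.2, 0.2]
width: 85.1
gripper_force: 0.0
```

>>> carry_out:
  moves:
    - [-1,[-0.04,-0.005,0],0.066]
    - [-1,[-0.04,-0.005,0],0.066]
    - [-1,[-0.04,-0.005,0],0.066]
    - [-1,[-0.04,-0.005,0],0.066]
    - [-1,[-0.04,-0.005,0],0.066]

```text
time: 2.05
eef_pos: [558.4, 195.7, 251.3]
orientation: [[-0.326, 0.946, 0.0], [0.946, 0.326, 0.0], [0.0, 0.0, -1.0]]
contact_force: [1.1, -0.1, 1.1]
width: 85.7
gripper_force: 0.0
```

>>> carry_out:
  moves:
    - [-1,[-0.038,-0.005,0],0.066]
    - [-1,[-0.038,-0.005,0],0.066]
    - [-1,[-0.038,-0.005,0],0.066]
    - [-1,[-0.038,-0.005,0],0.066]
    - [-1,[-0.038,-0.005,0],0.066]

```text
time: 2.47
eef_pos: [571.5, 5.3, 251.3]
orientation: [[-0.002, 1.0, 0.0], [1.0, 0.002, 0.0], [0.0, 0.0, -1.0]]
contact_force: [0.3, 0.3, -0.5]
width: 85.2
gripper_force: 0.0
```

>>> carry_out:
  moves:
    - [-1,[-0.03,-0.0085,0],0.064]
    - [-1,[-0.03,-0.0085,0],0.064]
    - [-1,[-0.03,-0.0085,0],0.063]
    - [-1,[-0.03,-0.0085,0.0],0]
    - [-1,[0,0,0],0]

```text
time: 2.88
eef_pos: [525.1, -112.5, 251.4]
orientation: [[0.188, 0.982, -0.0], [0.982, -0.188, -0.001], [-0.001, -0.0, -1.0]]
contact_force: [-0.4, 0.1, 0.3]
width: 85.5
gripper_force: 0.0
```

Run:
```python
from h import *
o=r.observe();print(o["eef_pos"],o["orientation"][:,1],o["qpos"])
for c in("scene","top"):
    im=r.camera(c)
    for t in("wheel_centre","handle_grip"):
        print(c,t,[(np.round(d["position"]),round(d["conf"],2)) for d in r.spot_point(c,t)[:1]])
T=np.array(o["orientation"]); print("delta tool to (526,-111,57):",T.T@(np.array([526,-111,57])-o["eef_pos"]))
```

```text
[ 525.07791012 -112.49575192  251.3534365 ] [ 9.82105960e-01 -1.88328895e-01 -3.34024219e-04] [-3.33742160e-01  3.44778494e-01  1.74838494e+00 -8.27507931e-04
  1.04866269e+00 -1.43869160e-01]
scene wheel_centre [(array([553., -52., 109.]), 0.9)]
scene handle_grip [(array([ 531., -110.,   78.]), 0.73)]
top wheel_centre []
top handle_grip []
delta tool to (526,-111,57): [  1.77407378   0.68881542 194.35206198]
```

>>> carry_out:
  moves:
    - [-1,[0.001,0.001,0.039],0]
    - [-1,[0,0,0.039],0]
    - [-1,[0,0,0.039],0]
    - [-1,[0,0,0.039],0]
    - [-1,[0,0,0.038],0]

```text
time: 3.6
eef_pos: [528.2, -107.0, 55.6]
orientation: [[0.183, 0.983, 0.001], [0.983, -0.183, -0.0], [0.0, 0.001, -1.0]]
contact_force: [1.1, -0.9, -0.2]
width: 85.5
gripper_force: 0.0
```

>>> carry_out:
  moves:
    - [-1,[0,0,0],0]
    - [1,[0,0,0],0]
    - [1,[0,0,0],0]
    - [1,[0,0,0],0]
    - [1,[0,0,0],0]
  grip_force: 30

```text
time: 4.02
eef_pos: [529.0, -108.2, 59.5]
orientation: [[0.185, 0.983, 0.004], [0.983, -0.185, -0.001], [-0.0, 0.004, -1.0]]
contact_force: [-0.4, 0.3, -0.3]
width: 38.8
gripper_force: 0.0
```

>>> carry_out:
  moves:
    - [1,[0,0,0],0]
    - [1,[0,0,0],0]
    - [1,[0,0,0],0]
    - [1,[0,0,0],0]
    - [1,[0,0,0],0]

```text
time: 4.43
eef_pos: [528.8, -108.0, 58.1]
orientation: [[0.185, 0.983, 0.002], [0.983, -0.185, -0.0], [0.0, 0.002, -1.0]]
contact_force: [2.2, 3.1, 7.5]
width: 22.3
gripper_force: 29.5
```

Run:
```python
from h import *
o=r.observe();print(o["time"],o["eef_pos"],o["contact_force"],o["moment"],o["width"],o["gripper_force"])
a=[r.camera(c) for c in("scene","top")]
cv2.imwrite("pics/grip.png",cv2.cvtColor(np.hstack([cv2.resize(a[0][90:240,200:380],(400,333)),cv2.resize(a[1][130:280,130:310],(400,333))]),cv2.COLOR_RGB2BGR))
```

```text
4.4333 [ 528.75575862 -107.99458513   58.09286787] [2.1701687  3.14442601 7.47788587] [ 0.68082101 -0.43541391 -0.0429092 ] 22.312867182061083 29.542317241430283
```

View pics/grip.png

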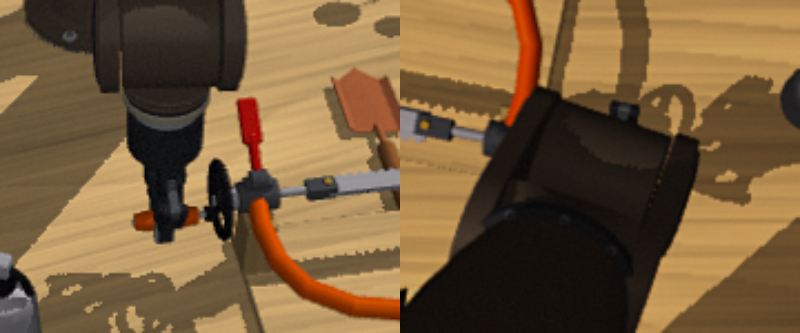

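The grip is good: width 22.3 mm, the pads are on the handle's middle (about 56 mm off the wheel face), and the body clears the wheel. Now I'll work out a table of circle steps.

```bash
cat >> h.py <<'E'
def rows(p0,step,n):
    p=p0+step*np.arange(n+1)
    return np.c_[p[1:],-.034*np.diff(np.sin(p)),.034*np.diff(np.cos(p))]
W=np.array([548,-54,91.]);SX=np.array([.982,-.189,0])
def st():
    o=r.observe();d=np.array(o["eef_pos"])-W;x=d@SX;z=d[2];ph=np.arctan2(-x,-z)
    F=np.array(o["contact_force"]);fx=F@SX;fz=F[2]
    rad=np.array([-np.sin(ph),-np.cos(ph)]);tan=np.array([-np.cos(ph),np.sin(ph)])
    print("t%.2f phi %.3f r %.1f x %.1f z %.1f off %.1f | Ftan(resist) %.1f Frad %.1f Fy %.1f width %.1f"%(o["time"],ph,np.hypot(x,z),x,z,d@[.189,.982,0],-(tan@[fx,fz]),rad@[fx,fz],F@[.189,.982,0],o["width"]))
E
python3 - <<'E'
from h import *
st()
np.set_printoptions(suppress=True)
print(np.round(rows(.26,2*np.pi/25,25),4))
E
```

```text
t4.53 phi 0.258 r 34.1 x -8.7 z -32.9 off -56.7 | Ftan(resist) 0.3 Frad -6.6 Fy 3.6 width 21.9
[[ 0.5113 -0.0079 -0.0032]
 [ 0.7627 -0.0069 -0.0051]
 [ 1.014  -0.0054 -0.0066]
 [ 1.2653 -0.0036 -0.0077]
 [ 1.5166 -0.0015 -0.0084]
 [ 1.768   0.0006 -0.0085]
 [ 2.0193  0.0027 -0.0081]
 [ 2.2706  0.0046 -0.0072]
 [ 2.5219  0.0063 -0.0058]
 [ 2.7733  0.0075 -0.004 ]
 [ 3.0246  0.0083 -0.002 ]
 [ 3.2759  0.0085  0.0001]
 [ 3.5273  0.0082  0.0022]
 [ 3.7786  0.0074  0.0042]
 [ 4.0299  0.0062  0.0059]
 [ 4.2812  0.0045  0.0072]
 [ 4.5326  0.0026  0.0081]
 [ 4.7839  0.0005  0.0085]
 [ 5.0352 -0.0017  0.0084]
 [ 5.2865 -0.0037  0.0077]
 [ 5.5379 -0.0055  0.0065]
 [ 5.7892 -0.0069  0.0049]
 [ 6.0405 -0.008   0.0031]
 [ 6.2919 -0.0085  0.001 ]
 [ 6.5432 -0.0084 -0.0011]]
```

>>> carry_out:
  moves:
    - [1,[0,-0.0079,-0.004],0]
    - [1,[0,-0.0069,-0.0053],0]
    - [1,[0,-0.0054,-0.0066],0]
    - [1,[0,-0.0036,-0.0077],0]
    - [1,[0,-0.0015,-0.0084],0]
  grip_force: 40

```text
time: 4.95
eef_pos: [505.7, -103.7, 90.4]
orientation: [[0.186, 0.982, 0.007], [0.983, -0.186, -0.001], [0.0, 0.007, -1.0]]
contact_force: [15.9, 4.3, -2.5]
width: 22.0
gripper_force: 39.4
```

```bash
python3 -c "
from h import *
st()"
```

```text
t4.95 phi 1.554 r 32.2 x -32.2 z -0.6 off -56.8 | Ftan(resist) 2.7 Frad -14.7 Fy 7.2 width 22.0
```

>>> carry_out:
  moves:
    - [1,[0.001,0.0016,-0.0085],0]
    - [1,[0,0.0037,-0.0081],0]
    - [1,[0,0.0046,-0.0072],0]
    - [1,[0,0.0063,-0.0058],0]
    - [1,[0,0.0075,-0.004],0]

```text
time: 5.37
eef_pos: [526.5, -107.1, 123.1]
orientation: [[0.185, 0.983, -0.001], [0.983, -0.185, -0.0], [-0.0, -0.001, -1.0]]
contact_force: [-1.4, -4.0, -4.9]
width: 21.6
gripper_force: 39.7
```

```bash
python3 -c "
from h import *
st()"
```

```text
t5.37 phi 2.808 r 34.0 x -11.1 z 32.1 off -56.2 | Ftan(resist) 2.2 Frad -4.5 Fy -4.2 width 21.6
```

>>> carry_out:
  moves:
    - [1,[0,0.0083,-0.002],0]
    - [1,[0,0.0085,0.0005],0]
    - [1,[0,0.0082,0.0024],0]
    - [1,[0,0.0074,0.0042],0]
    - [1,[0,0.0062,0.0059],0]

```text
time: 5.78
eef_pos: [565.9, -115.0, 112.6]
orientation: [[0.185, 0.983, 0.002], [0.983, -0.185, -0.001], [-0.001, 0.002, -1.0]]
contact_force: [-0.6, -7.1, 4.2]
width: 21.8
gripper_force: 40.5
```

```bash
python3 -c "
from h import *
st()"
```

```text
t5.78 phi -2.210 r 36.3 x 29.1 z 21.6 off -56.5 | Ftan(resist) 2.9 Frad 3.1 Fy -7.1 width 21.8
```

>>> carry_out:
  moves:
    - [1,[-0.001,0.0045,0.0072],0]
    - [1,[0,0.0026,0.0081],0]
    - [1,[0,0.0005,0.0085],0]
    - [1,[0,-0.0017,0.0084],0]
    - [1,[0,-0.0037,0.0077],0]

```text
time: 6.2
eef_pos: [568.0, -115.6, 71.9]
orientation: [[0.185, 0.983, 0.003], [0.983, -0.185, -0.001], [0.0, 0.003, -1.0]]
contact_force: [4.4, -0.6, 5.0]
width: 21.8
gripper_force: 40.9
```

```bash
sed -i 's/W=np.array(\[548,/W=np.array([549.5,/' h.py; python3 -c "
from h import *
st()"
```

```text
t6.20 phi -1.001 r 35.4 x 29.8 z -19.1 off -57.0 | Ftan(resist) 6.6 Frad 1.0 Fy 0.3 width 21.8
```

>>> carry_out:
  moves:
    - [1,[0,-0.0031,0.0041],0]
    - [1,[0,-0.0036,0.0036],0]
    - [1,[0,-0.0041,0.003],0]
    - [1,[0,-0.0045,0.0024],0]
    - [1,[0,-0.0048,0.0016],0]

```text
time: 6.62
eef_pos: [548.6, -111.8, 57.6]
orientation: [[0.186, 0.983, 0.004], [0.983, -0.186, -0.001], [0.0, 0.005, -1.0]]
contact_force: [8.9, -0.5, 5.8]
width: 21.3
gripper_force: 41.2
```

```bash
python3 -c "
from h import *
st()
print(np.round(rows(6.03,.13,16),4))"
```

```text
t6.62 phi -0.291 r 34.9 x 10.0 z -33.4 off -56.9 | Ftan(resist) 10.1 Frad -3.0 Fy 1.2 width 21.3
[[ 6.16e+00 -4.30e-03  8.00e-04]
 [ 6.29e+00 -4.40e-03  3.00e-04]
 [ 6.42e+00 -4.40e-03 -3.00e-04]
 [ 6.55e+00 -4.30e-03 -9.00e-04]
 [ 6.68e+00 -4.20e-03 -1.40e-03]
 [ 6.81e+00 -4.00e-03 -2.00e-03]
 [ 6.94e+00 -3.70e-03 -2.50e-03]
 [ 7.07e+00 -3.30e-03 -2.90e-03]
 [ 7.20e+00 -2.90e-03 -3.30e-03]
 [ 7.33e+00 -2.50e-03 -3.70e-03]
 [ 7.46e+00 -2.00e-03 -4.00e-03]
 [ 7.59e+00 -1.40e-03 -4.20e-03]
 [ 7.72e+00 -9.00e-04 -4.30e-03]
 [ 7.85e+00 -3.00e-04 -4.40e-03]
 [ 7.98e+00  3.00e-04 -4.40e-03]
 [ 8.11e+00  8.00e-04 -4.30e-03]]
```

>>> carry_out:
  moves:
    - [1,[0,-0.0043,0.0004],0]
    - [1,[0,-0.0044,0.0001],0]
    - [1,[0,0,0],0]
    - [1,[0,0,0],0]
    - [1,[0,0,0],0]

```text
time: 7.03
eef_pos: [540.1, -110.4, 57.0]
orientation: [[0.186, 0.983, 0.004], [0.983, -0.186, -0.001], [-0.0, 0.004, -1.0]]
contact_force: [8.8, -1.4, 0.1]
width: 21.8
gripper_force: 40.8
```

```bash
python3 -c "
from h import *
st();r.camera('top');st();r.camera('top');st()"
```

```text
t7.03 phi -0.043 r 34.0 x 1.5 z -34.0 off -57.1 | Ftan(resist) 8.9 Frad 0.3 Fy 0.3 width 21.8
t7.08 phi -0.042 r 34.1 x 1.4 z -34.0 off -57.1 | Ftan(resist) 9.2 Frad 0.0 Fy -0.3 width 21.5
t7.13 phi -0.043 r 34.1 x 1.5 z -34.0 off -57.1 | Ftan(resist) 9.7 Frad -0.7 Fy 0.6 width 21.8
```

>>> carry_out:
  moves:
    - [1,[0,-0.0044,-0.0003],0]
    - [1,[0,-0.0043,-0.0009],0]
    - [1,[0,-0.0042,-0.0014],0]
    - [1,[0,0,0],0]
    - [1,[0,0,0],0]

```text
time: 7.55
eef_pos: [527.7, -108.1, 59.6]
orientation: [[0.186, 0.983, 0.005], [0.983, -0.186, -0.001], [-0.0, 0.005, -1.0]]
contact_force: [12.0, -3.1, -3.3]
width: 21.3
gripper_force: 40.8
```

```bash
python3 -c "
from h import *
st();r.camera('top');st();r.camera('top');st()"
```

```text
t7.55 phi 0.341 r 33.4 x -11.1 z -31.4 off -57.2 | Ftan(resist) 12.8 Frad -1.0 Fy -0.8 width 21.3
t7.60 phi 0.339 r 33.4 x -11.1 z -31.5 off -57.2 | Ftan(resist) 12.2 Frad -1.2 Fy -0.6 width 21.7
t7.65 phi 0.339 r 33.4 x -11.1 z -31.5 off -57.2 | Ftan(resist) 11.4 Frad -1.1 Fy 1.1 width 21.8
```

>>> carry_out:
  moves:
    - [1,[0,-0.0041,-0.0018],0]
    - [1,[0,-0.0038,-0.0023],0]
    - [1,[0,-0.0035,-0.0027],0]
    - [1,[0,-0.0031,-0.0031],0]
    - [1,[0,0,0],0]

```text
time: 8.07
eef_pos: [513.8, -105.4, 69.6]
orientation: [[0.186, 0.982, 0.006], [0.983, -0.186, -0.001], [-0.0, 0.006, -1.0]]
contact_force: [14.3, -1.6, -7.8]
width: 21.9
gripper_force: 41.5
```

>>> carry_out:
  moves:
    - [1,[0,0,0],0]
    - [1,[0,0,0],0]
    - [1,[0,0,0],0]
    - [1,[0,0,0],0]
    - [1,[0,0,0],0]

```text
time: 8.48
eef_pos: [514.0, -105.5, 69.2]
orientation: [[0.186, 0.983, 0.006], [0.983, -0.186, -0.001], [-0.0, 0.006, -1.0]]
contact_force: [13.3, -2.0, -6.5]
width: 21.3
gripper_force: 41.5
```

```bash
python3 -c "
from h import *
for i in range(4): st();r.camera('top')"
```

```text
t8.48 phi 0.856 r 33.2 x -25.1 z -21.8 off -57.2 | Ftan(resist) 13.7 Frad -5.9 Fy 0.5 width 21.3
t8.53 phi 0.856 r 33.2 x -25.1 z -21.8 off -57.2 | Ftan(resist) 15.0 Frad -6.9 Fy 1.6 width 21.8
t8.58 phi 0.856 r 33.2 x -25.1 z -21.8 off -57.2 | Ftan(resist) 14.2 Frad -6.7 Fy 1.0 width 22.0
t8.63 phi 0.856 r 33.2 x -25.1 z -21.8 off -57.2 | Ftan(resist) 13.4 Frad -6.2 Fy 1.1 width 22.1
```

>>> carry_out:
  moves:
    - [1,[0,-0.0022,-0.0035],0]
    - [1,[0,0,0],0]
    - [1,[0,0,0],0]
    - [1,[0,0,0],0]
    - [1,[0,0,0],0]

```text
time: 9.1
eef_pos: [511.6, -105.0, 72.5]
orientation: [[0.186, 0.983, 0.005], [0.983, -0.186, -0.001], [-0.0, 0.005, -1.0]]
contact_force: [14.1, -1.8, -9.2]
width: 21.7
gripper_force: 41.8
```

```bash
python3 -c "
from h import *
for i in range(4): st();r.camera('top')"
```

```text
t9.10 phi 0.980 r 33.2 x -27.5 z -18.5 off -57.2 | Ftan(resist) 15.5 Frad -6.7 Fy 0.9 width 21.7
t9.15 phi 0.980 r 33.1 x -27.5 z -18.5 off -57.3 | Ftan(resist) 15.5 Frad -6.9 Fy 0.1 width 21.6
t9.20 phi 0.979 r 33.1 x -27.5 z -18.5 off -57.2 | Ftan(resist) 15.8 Frad -7.7 Fy 0.9 width 21.3
t9.25 phi 0.980 r 33.1 x -27.5 z -18.5 off -57.2 | Ftan(resist) 15.7 Frad -6.2 Fy 1.2 width 21.5
```

>>> carry_out:
  moves:
    - [-1,[0,0,0],0]
    - [-1,[0,0,0],0]
    - [-1,[0,0,0],0]
    - [-1,[0,0,0],0]
    - [-1,[0,0,0],0]

```text
time: 9.72
eef_pos: [508.8, -104.3, 72.6]
orientation: [[0.185, 0.983, -0.001], [0.983, -0.185, 0.0], [0.0, -0.001, -1.0]]
contact_force: [0.3, -0.2, -0.6]
width: 80.4
gripper_force: 0.0
```

>>> carry_out:
  moves:
    - [-1,[0,0,0],0]
    - [-1,[0,0,0],0]
    - [-1,[0,0,0],0]
    - [-1,[0,0,-0.01],0]
    - [-1,[0,0,-0.01],0]

```text
time: 10.13
eef_pos: [508.9, -104.5, 93.3]
orientation: [[0.185, 0.983, -0.001], [0.983, -0.185, 0.0], [0.0, -0.001, -1.0]]
contact_force: [-0.5, -0.3, -0.1]
width: 85.6
gripper_force: 0.0
```

Tension is at about 15.6 N and the handle has been released. Now I'll lift, shut the fingers and go over the lever pad.

>>> carry_out:
  moves:
    - [-1,[0,0,-0.036],0]
    - [-1,[0,0,-0.036],0]
    - [1,[0,0,-0.036],0]
    - [1,[0,0,-0.036],0]
    - [1,[0.02,0,0],0]

```text
time: 10.55
eef_pos: [514.6, -86.9, 244.4]
orientation: [[0.187, 0.982, 0.011], [0.982, -0.187, -0.004], [-0.002, 0.011, -1.0]]
contact_force: [0.2, -1.0, -0.2]
width: 51.4
gripper_force: 0.0
```

>>> carry_out:
  moves:
    - [1,[0.028,-0.006,0],0]
    - [1,[0.028,-0.007,0],0]
    - [1,[0.025,-0.006,0],0]
    - [1,[0,0,0],0]
    - [1,[0,0,0],0]

```text
time: 10.97
eef_pos: [509.0, -0.8, 238.0]
orientation: [[0.183, 0.983, 0.001], [0.983, -0.183, -0.0], [0.0, 0.001, -1.0]]
contact_force: [-0.1, -0.1, 0.0]
width: -0.1
gripper_force: 0.0
```

Run:
```python
from h import *
a=[]
for c in("scene","top"):
    a.append(r.camera(c))
    for t in("lever_pad","wheel_centre"):
        print(c,t,[(np.round(d["position"]),round(d["conf"],2)) for d in r.spot_point(c,t)[:1]])
o=r.observe();print(o["time"],o["eef_pos"],o["width"],o["orientation"])
SY=np.array([.188,.982,0])
d=np.array(o["eef_pos"])-[549.5,-54,0];print("saw xy",d@SX,d@SY)
cv2.imwrite("pics/lev.png",cv2.cvtColor(np.hstack([cv2.resize(a[0][60:210,220:400],(400,333)),cv2.resize(a[1][130:280,80:260],(400,333))]),cv2.COLOR_RGB2BGR))
```

```text
scene lever_pad [(array([508.,  -4., 174.]), 0.59)]
scene wheel_centre [(array([551., -56., 109.]), 0.6)]
top lever_pad []
top wheel_centre [(array([547., -58., 105.]), 0.67)]
11.2667 [509.14951265  -2.53150891 236.86516365] 0.16074592901428236 [[ 1.86093042e-01  9.82532126e-01  2.87200967e-05]
 [ 9.82532125e-01 -1.86093043e-01  4.33173288e-05]
 [ 4.79052774e-05  2.01573642e-05 -9.99999999e-01]]
saw xy -49.351723393983896 42.95616662492264
```

View pics/lev.png

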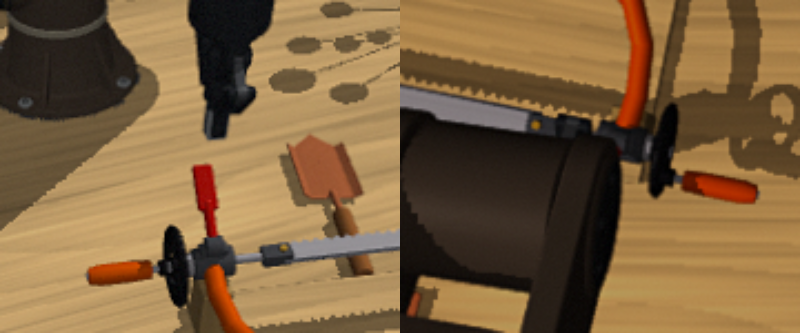

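The tip is straight above the pad (saw x -49, y 43) and the lever is still raised. I'll press along the arc.

>>> carry_out:
  moves:
    - [1,[-0.001,0,0.023],0]
    - [1,[0,0,0.022],0]
    - [1,[0,-0.003,0.012],0]
    - [1,[0,-0.003,0.005],0]
    - [1,[0,-0.0025,0.004],0]

```text
time: 11.68
eef_pos: [500.9, -1.7, 170.6]
orientation: [[0.186, 0.983, 0.001], [0.983, -0.186, -0.0], [-0.0, 0.001, -1.0]]
contact_force: [1.0, -1.8, 1.3]
width: -0.5
gripper_force: 1.2
```

>>> carry_out:
  moves:
    - [1,[0,-0.0035,0.006],0]
    - [1,[0,-0.003,0.006],0]
    - [1,[0,-0.002,0.0065],0]
    - [1,[0,-0.001,0.0065],0]
    - [1,[0,-0.001,0.004],0]

```text
time: 12.1
eef_pos: [490.0, 0.9, 141.2]
orientation: [[0.185, 0.983, -0.0], [0.983, -0.185, 0.0], [0.0, -0.0, -1.0]]
contact_force: [2.4, -1.4, 1.9]
width: -0.1
gripper_force: 1.2
```

>>> carry_out:
  moves:
    - [1,[0,0,0.002],0]
    - [1,[0,0,0.001],0]
    - [1,[0,0,0],0]
    - [1,[0,0,0],0]
    - [1,[0,0,0],0]

```text
time: 12.52
eef_pos: [490.1, 0.9, 138.7]
orientation: [[0.185, 0.983, -0.0], [0.983, -0.185, 0.0], [0.0, -0.0, -1.0]]
contact_force: [-0.0, -0.3, -0.4]
width: -0.1
gripper_force: 0.0
```

>>> carry_out:
  moves:
    - [1,[0,0,0.0015],0]
    - [1,[0,0,0.001],0]
    - [1,[0,0,0],0]
    - [1,[0,0,0],0]
    - [1,[0,0,0],0]

```text
time: 12.93
eef_pos: [490.4, 0.8, 138.0]
orientation: [[0.185, 0.983, 0.002], [0.983, -0.185, -0.0], [0.0, 0.002, -1.0]]
contact_force: [-7.1, 1.6, 26.2]
width: -0.2
gripper_force: 13.3
```

Run:
```python
from h import *
a=r.camera("scene")
o=r.observe();print(o["time"],o["eef_pos"],o["contact_force"])
cv2.imwrite("pics/press.png",cv2.cvtColor(cv2.resize(a[90:210,240:360],(600,600)),cv2.COLOR_RGB2BGR))
```

```text
12.9833 [490.36786988   0.83370226 138.03696527] [-7.37419376  0.15032137 26.44770336]
```

View pics/press.png

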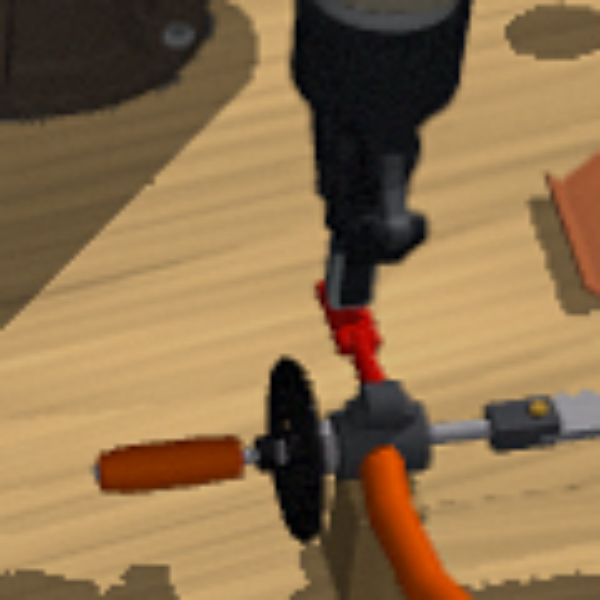

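The tip sits on the red pad, pressing 26 N against the stop at z = 138 mm, so the lever is fully down. I'll back off upward.

>>> carry_out:
  moves:
    - [1,[0,0,-0.005],0]
    - [1,[0,0,-0.025],0]
    - [1,[0,0,-0.035],0]
    - [1,[0,0,-0.035],0]
    - [1,[0,0,0],0]

```text
time: 13.4
eef_pos: [492.2, 0.6, 241.8]
orientation: [[0.185, 0.983, 0.009], [0.983, -0.185, -0.001], [0.001, 0.009, -1.0]]
contact_force: [-0.6, 0.2, -0.0]
width: 0.1
gripper_force: 0.0
```

Run:
```python
from h import *
a=r.camera("scene")
for t in("lever_pad","handle_grip","pot","mister"): print(t,[(np.round(d["position"]),round(d["conf"],2)) for d in r.spot_point("scene",t)[:1]])
print(r.observe()["contact_force"],r.observe()["eef_pos"])
```

```text
lever_pad [(array([495.,   2., 137.]), 0.56)]
handle_grip [(array([ 516., -111.,   86.]), 0.58)]
pot [(array([ 456., -416.,   -2.]), 0.71)]
mister [(array([ 609., -302.,    1.]), 0.9)]
[-0.07115985  0.74858466 -0.15627887] [489.75921096   0.82886113 235.19071969]
```

The pad reads z = 137 mm (down), the pot and mister haven't moved, and the arm is touching nothing.

```bash
python3 -c "
from plant import r
print(r.sign_off())"
```

```text
the job is handed in; nothing more can be done
None
```

I wound the blade until it took about 15.6 N at the handle, pressed the lock lever down onto its stop and let go. The pot and mister have not moved, and the job is handed in; the hand-in returned no verdict.

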